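# Fit a fresh cartridge to the countertop water filter

## Robot

A 6-joint arm with a two-finger parallel gripper is mounted at the origin on a cart in front of the work surface, level with it; the furniture and walls round the work are solid. World frame = base frame: x ahead of the robot, y to its left, z up, the work surface at z = 0. Lengths are in m, angles in rad, forces in N, time in s.
With the tool pointing down it reaches from about 0.35 to 0.775 m from the base axis. Payload 7.3 kg.
Tool frame: the origin (TCP) lies on the mounting face of the last link; the fingertips stand 178 mm ahead of it and the grasp point (between the pads) lies 159 mm ahead of it (robot.tcp_to_tips is the distance from the TCP to the fingertips, in m); z points along the fingers, y is the direction in which the jaws open and shut (so a half turn about z gives the same grasp; the last joint's range is limited). The gripper opens to 92 mm and grips with 3 to 60 N. Pads are 19 mm wide; open, the fingers measure 130 mm over their backs; the gripper's body (75 mm by 190 mm) begins 47 mm behind the grasp point.
Start: joints at [-1.429, 0.342, 1.524, -0, 1.275, -0.146], TCP at [0.149, -0.503, 0.405] pointing down, gripper open.
Joint ranges: [-2.53, 2.53], [-0.77, 2.02], [0.04, 2.7], [-1, 4.14], [0.28, 2.66], [-3.11, 3.11]. Speed limits (rad/s): [2.57, 2.57, 3.14, 3.14, 3.14, 3.14].

## Interface

Orientations are given as [roll, pitch, yaw] about the fixed x, y, z axes, in that order (R = Rz(yaw) Ry(pitch) Rx(roll)).
In Python, from cell import robot, viewer gives the robot as it stands.
- The arm moves only by the shell command python3 -m creep 'ROWS' [OPENING] [FORCE]. ROWS is JSON, a list that holds one entry, the list of rows, each a list of 6 numbers: the shift along the world's x, y, z in mm, then the turn, a rotation vector about the world's x, y, z in degrees. A call has 1 to 5 rows; each row shifts and turns the pose as measured when the row begins; what a row does not reach is not made up. A row lasts 1/12 s, in which the tool goes at most 41.7 mm and 7.16 degrees, less where a joint would pass 70% of its speed; a pose out of reach is approached as far as the arm can. A call with a gripper value outside its range is refused whole. OPENING is the closure, from -1 (fully open) to 1 (shut), set as the call begins (- or left out, the last holds). The fingers move at their own pace and stop on an object; FORCE is the grip in N (left out, the last holds). Time passes only in rows, so rows that do not move let the fingers close. It gives the time, the measured TCP pose, the force and the opening at its end, in the units of the state.
- robot.observe(): the state, without advancing time (a new reading comes with each control period).
- viewer.read_camera(name): name is "side" or "top" or "wrist"; returns the picture (420x560x3 uint8, blue, green, red); there is no depth.
- viewer.camera_model(name): a dict with "fx", "fy", "cx", "cy" (pixels), "pose" (4x4, takes a point from camera to world coordinates); the wrist camera has in their place "mount" (4x4, takes a point from camera to tool coordinates, whose origin is the TCP and whose axes are the flange's). Camera axes: x right, y up, looking along -z (the intrinsics and any distortion apply to the point x, -y, -z); pixel columns grow to the right and rows downward; lengths in m; the calibration is good to about 2 mm. A picture is of the moment at which its call begins: read the wrist's pose just before it. camera_model takes no time and is no camera call.
- robot.hand_in(): hands the job in, once; it reports no verdict.
The state is a dict: "time": time; "qpos": joint angles; "qvel": joint speeds; "joint_efforts": joint torques, N m; "tool_pos": TCP position; "tool_rot": TCP orientation; "contact_force": force on the tool from outside, world axes, zero at the start; "torque": the same for the moment, N m; "opening": finger opening in m.
Only numpy, scipy, OpenCV 4.12 (cv2) and the standard library are available. Lean on these libraries where they do the work, as an engineer would, in place of code of your own. Each camera call takes 0.05 s, during which the arm holds its last target. There are 200 camera calls.

## Task

Put the countertop water filter back into service: turn the grey ribbed bypass sleeve on its base to 3, and push the stem tube of the fresh cartridge, which is draining over the small glass, straight down into the push-fit collet of the base, past the seal, until it bottoms and is fully home. Do not knock over the glass or any of the things standing around.

Things in the scene. Friction and masses are not known exactly. Their poses are not given: they have to be found in the camera images.
- filter_base: Water filter base, screwed down: steel plate 108 x 250 x 8 mm (x, y, z) with two white round towers. Origin: centre of the plate's underside; x away from the robot, y left (turned up to 20 degrees), z up. Port tower at y = -70 mm: 68 mm across, 47 mm tall. Valve housing at y = +70 mm: 100 mm across, 46 mm tall. A low bar joins them; brass unions at the back reach x = +73 mm.
- port_mouth (a point): Centre of the open top of the grey push-fit collet (ring 39 mm across) on the port tower, 58 mm above the worktop. Its bore is 21.6 mm wide, 44 mm deep, straight down. Sprung seal segments 22 mm below the mouth narrow it to 17 mm: the stem stops on them; it takes 10 to 15 N to push past and 5 to 10 N of friction from there until it bottoms.
- port_floor (a point): Centre of the bottom of the bore, 44 mm straight below port_mouth. The stem tube is home when its tip rests here.
- bypass_sleeve (a joint): Sleeve angle, rad, growing anticlockwise seen from above. Detents 0.42 apart: 0, 1, 2, 3, 4 = 0, 0.42, 0.84, 1.26, 1.68. Black numerals on the white housing, on the side of the sleeve toward the robot: 0 at the left, 2 in the middle, 4 at the right; the black index line on the sleeve points to the number set. Clicks over at about 0.1 N m and centres itself; starts near 0 or 1.
- sleeve_grip (a point): Point on the vertical axis of the bypass sleeve at which to grip it, 70 mm above the worktop. The sleeve is a round upright grey ribbed drum, 45 mm across (47 mm over its ribs), from 47 to 90 mm above the worktop, on the flat top of the valve housing; it can be gripped across at any yaw.
- cartridge_centre (a point): Half-way up the cartridge, on its axis. 150 mm tall, 0.15 kg. From below: steel stem tube 20 mm across, 46 mm long, tapered tip; grey step 44 mm across, 4 mm high; grey flange 66 mm across (25 to 19 mm below this point); white body 48 mm across, from 15 mm below to 69 mm above: grip here. Flat top 75 mm above. Upright at the start, flange on the glass's rim, this point 95 mm above the worktop.
- stem_tip (a point): Centre of the lower end of the stem tube, 75 mm below cartridge_centre along the axis. The tip is 14 mm across and widens to 20 mm over 6 mm. When it is home, cartridge_centre is 89 mm above the worktop and the grey step stands 2 mm above the collet.
- drain_glass: Small clear drinking glass, 58 mm across, 70 mm tall, loose; origin at the centre of its underside. It carries the cartridge at the start, and stands either left or right of the filter base.
- tea_cup: Patterned straight cup, 65 mm across, 78 mm tall, loose, standing on the other side of the filter base; origin at the centre of its underside. To be left standing.
- nut_jar: Small jar with a dark lid, 48 mm across, 70 mm tall, loose, behind the filter base; origin at the centre of its underside. To be left standing.
- canister: Canister with a screw lid, 74 mm across, 124 mm tall, loose, at the back right; origin at the centre of its underside. To be left standing.
- mug: Mug, 81 mm across without its handle, 101 mm tall, loose, at the right; origin at the centre of its underside. To be left standing.
There are look-alikes about, which are no part of the job. What is shaped like the drain_glass but blue or red is not meant.

How it is judged:
At the end, for the whole second after the job is handed in: The bypass sleeve rests in its detent at 3 (1.26 rad, within 0.12), and the cartridge stands upright (within 0.08 rad) in the collet with the tip of its stem tube within 3 mm of the bottom of the bore and within 4 mm of its axis; the glass stands upright (value of joint bypass_sleeve between 1.14 and 1.38 rad and z of stem_tip in the frame of port_floor between -0.004 and 0.003 m and horizontal distance between stem_tip and port_floor below 0.004 m and angle between cartridge_centre's own z axis and vertical below 0.08 rad and angle between drain_glass's own z axis and vertical below 0.1 rad); the robot touches nothing.
It fails at once if the glass is knocked over (angle between drain_glass's own z axis and vertical above 0.6 rad).
It fails at once if a thing standing around is knocked over (angle between any of tea_cup, nut_jar, canister, mug's own z axis and vertical above 0.6 rad).
It also fails if it takes over 58 s, if anything falls off the work surface, if the arm or the gripper's body presses on something with over 40 N, if the wrist force passes 120 N, or if a joint passes its speed limit or range.

## Working session

There is one attempt and no reset: what is moved stays moved. The work goes in short steps, Python scripts to look and compute and a shell command to move; the robot and the scene stay as the last step left them, time stands still between calls to the robot, and variables do not carry over. Pictures are saved under pics/ and viewed, about 8 in all and at most 12, crops included, and the job is handed in when it is done.

```bash
mkdir -p pics; ls
python3 - <<'E'
from cell import robot, viewer
import cv2,numpy as np
s=robot.observe(); print(s)
for n in("top","side"):
    cv2.imwrite(f"pics/{n}0.png",viewer.read_camera(n)); print(n,viewer.camera_model(n))
print(viewer.camera_model("wrist"))
a=cv2.imread("pics/top0.png");b=cv2.imread("pics/side0.png")
E
```

```text
pics
{'time': 0.0, 'qpos': array([-1.42902474e+00,  3.42710282e-01,  1.52502075e+00, -1.52491423e-05,
        1.27539406e+00, -1.45985179e-01]), 'qvel': array([ 0.00123169, -0.00144403,  0.00011538,  0.0004384 ,  0.00105592,
        0.00156948]), 'joint_efforts': array([ 1.78621565e-03, -4.31232941e+01, -2.44221264e+01,  7.19072367e-02,
        5.60838764e-02, -1.15665039e-04]), 'tool_pos': array([ 0.14900309, -0.50326717,  0.40404991]), 'tool_rot': array([-3.14007439e+00, -2.08493306e-04,  2.87761056e-01]), 'contact_force': array([-0.01927043, -0.04897286,  0.94150923]), 'torque': array([-0.01504038,  0.01183802, -0.02703148]), 'opening': 0.0919461641699439}
top {'fx': 431.6450772745529, 'fy': 431.6450772745529, 'cx': 273.13654418558764, 'cy': 206.23339622884703, 'pose': array([[-0.01077255,  0.9970793 , -0.07560968,  0.42198412],
       [-0.99993499, -0.0110242 , -0.00291175, -0.00603778],
       [-0.00373679,  0.0755734 ,  0.99713324,  1.33398669],
       [ 0.        ,  0.        ,  0.        ,  1.        ]])}
side {'fx': 391.6944907150687, 'fy': 391.6944907150687, 'cx': 282.6864950485223, 'cy': 208.8042704885365, 'pose': array([[-0.12645042,  0.48811591, -0.86357   , -0.53313094],
       [-0.99197193, -0.06098815,  0.11077965,  0.12278773],
       [ 0.00140578,  0.87064534,  0.49190926,  0.693416  ],
       [ 0.        ,  0.        ,  0.        ,  1.        ]])}
{'fx': 349.6350483554443, 'fy': 349.6350483554443, 'cx': 273.65599212820985, 'cy': 216.67746864086, 'mount': array([[-1.06995219e-03,  9.62668917e-01,  2.70679537e-01,
         7.18090745e-02],
       [ 9.99998821e-01,  7.31767550e-04,  1.35030913e-03,
         7.44761956e-04],
       [ 1.10182613e-03,  2.70680662e-01, -9.62668565e-01,
         1.79600591e-02],
       [ 0.00000000e+00,  0.00000000e+00,  0.00000000e+00,
         1.00000000e+00]])}
```

View pics/top0.png

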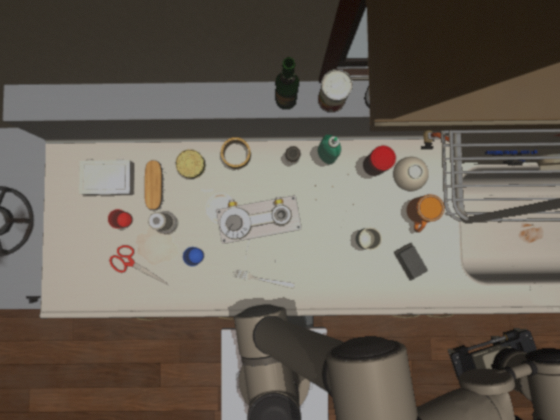

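View pics/side0.png

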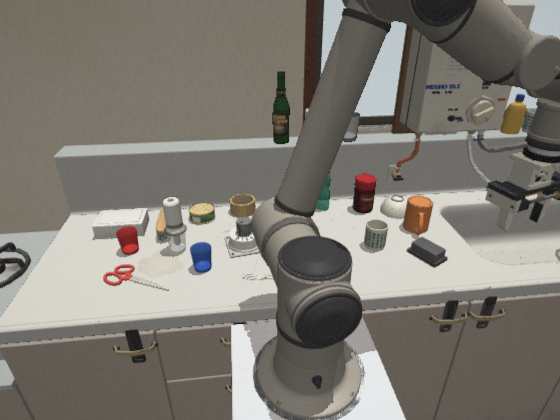

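The top view shows the base with its valve housing at (235,222) and port tower at (282,214). The white cartridge on the clear glass is at (161,221). The red glass (121,219) and blue glass (194,256) are look-alikes. The tea cup is at (368,239). Next I'll enlarge crops to confirm.

```bash
cat > h.py <<'E'
import numpy as np, cv2
from cell import robot, viewer
from scipy.spatial.transform import Rotation as R
def pose(n,s=None):
    m=viewer.camera_model(n)
    if n!="wrist": return m,m["pose"]
    s=s or robot.observe(); T=np.eye(4); T[:3,:3]=R.from_euler("xyz",s["tool_rot"]).as_matrix(); T[:3,3]=s["tool_pos"]
    return m,T@m["mount"]
def ray(n,u,v,z,s=None):
    m,P=pose(n,s); d=P[:3,:3]@np.array([(u-m["cx"])/m["fx"],-(v-m["cy"])/m["fy"],-1])
    return P[:3,3]+d*(z-P[2,3])/d[2]
def proj(n,p,s=None):
    m,P=pose(n,s); c=P[:3,:3].T@(np.asarray(p)-P[:3,3])
    return np.array([m["cx"]-m["fx"]*c[0]/c[2], m["cy"]+m["fy"]*c[1]/c[2]])
def snap(n,name):
    s=robot.observe(); im=viewer.read_camera(n); cv2.imwrite(f"pics/{name}.png",im); return s,im
E
python3 - <<'E'
from h import *
a=cv2.imread("pics/top0.png")[180:280,140:310];b=cv2.imread("pics/side0.png")[180:280,150:290]
a=cv2.resize(a,None,fx=4.5,fy=4.5,interpolation=cv2.INTER_CUBIC)[:, :]
cv2.imwrite("pics/c1.png",np.clip(a*1.2,0,255).astype('uint8'))
b=cv2.resize(b,None,fx=5,fy=5,interpolation=cv2.INTER_CUBIC);cv2.imwrite("pics/c2.png",b)
for n,u,v,z in [("port",282,214,.058),("sleeve",236,222,.09),("cart top",158,220,.17),("cart/side",172.5,202,.17),("cup",368,239,.078)]:
    print(n,ray("side" if "side" in n else "top",u,v,z))
E
```

```text
port [ 0.49539198 -0.02830074  0.058     ]
sleeve [0.47190974 0.10515222 0.09      ]
cart top [0.47640153 0.30867844 0.17      ]
cart/side [0.46243209 0.30619902 0.17      ]
cup [ 0.4189219  -0.27634441  0.078     ]
```

View pics/c1.png

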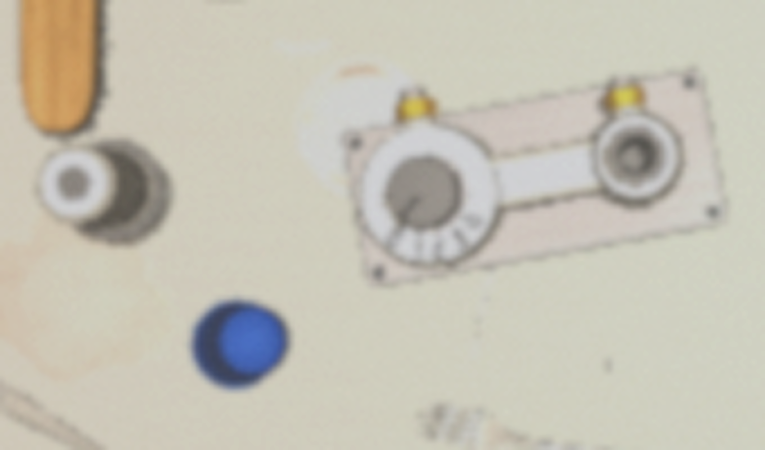

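View pics/c2.png

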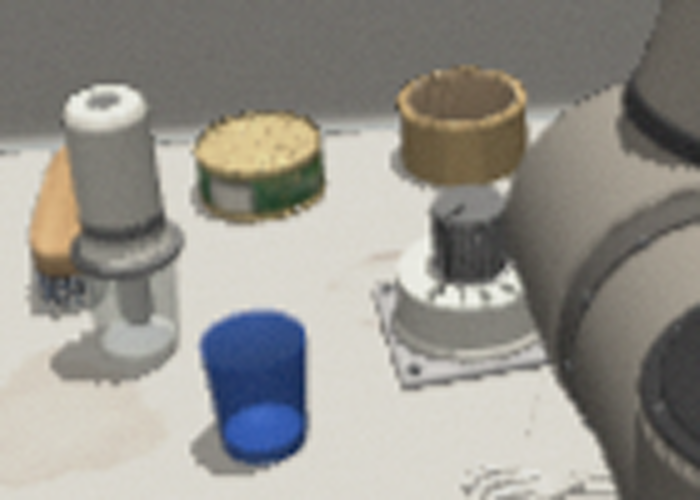

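The enlarged crops confirm it: clear glass with the white cartridge at side (171,215), and the sleeve index points to the lower left, near 0. I'm moving over the base for a close look.

```bash
python3 -m creep '[[[35,18,0,0,0,0],[35,18,0,0,0,0],[35,18,0,0,0,0],[35,18,0,0,0,0],[35,18,0,0,0,0]]]' -1
python3 -m creep '[[[11,38,0,0,0,0],[11,38,0,0,0,0],[11,38,0,0,0,0],[11,38,0,0,0,0],[11,38,0,0,0,0]]]'
python3 -m creep '[[[8,38,0,0,0,0],[8,38,0,0,0,0],[8,38,0,0,0,0],[8,38,0,0,0,0],[8,38,0,0,0,0]]]'
python3 -m creep '[[[0,30,0,0,0,0],[0,30,0,0,0,0],[0,0,0,0,0,0],[0,0,0,0,0,0]]]'
python3 - <<'E'
from h import *
s,im=snap("wrist","w1"); print(s["tool_pos"],s["tool_rot"],s["time"])
for n,u,v,z in [("port",281.1,214.9,.058),("sleeve",234.2,222.7,.09),("cart",156.2,220.7,.17)]:
    p=ray("top",u,v,z); print(n,p,proj("wrist",p,s))
E
```

```text
time: 0.52
tool_pos: [0.3228, -0.4133, 0.4018]
tool_rot: [-3.137, 0.003, 0.273]
contact_force: [0.8, -0.9, -0.3]
opening: 0.092
time: 0.93
tool_pos: [0.3833, -0.217, 0.3985]
tool_rot: [-3.135, 0.003, 0.274]
contact_force: [1.0, -0.2, 0.3]
opening: 0.0918
time: 1.35
tool_pos: [0.4228, -0.0171, 0.3976]
tool_rot: [-3.133, 0.004, 0.272]
contact_force: [0.8, 0.1, -0.9]
opening: 0.092
time: 1.68
tool_pos: [0.422, 0.0527, 0.3968]
tool_rot: [-3.131, 0.005, 0.282]
contact_force: [0.3, -0.2, -0.8]
opening: 0.0917
[0.42204856 0.05269419 0.39684608] [-3.13090393  0.00492422  0.28197491] 1.6833
port [ 0.49275355 -0.0256043   0.058     ] [382.91500889 146.01457126]
sleeve [0.46994817 0.11035143 0.09      ] [224.82500965 129.09538819]
cart [0.47456339 0.31352573 0.17      ] [-159.13610255   18.32699792]
```

View pics/w1.png

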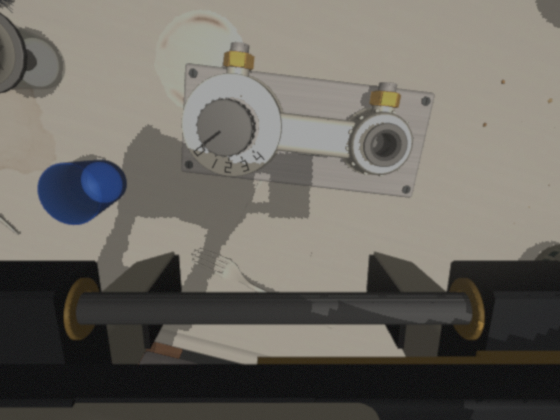

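The wrist view shows the index at numeral 0 (202,150), the sleeve top at about (226,127) and the collet at about (385,144). These agree with the top camera to about 2 px. The sleeve needs +72°.

```bash
cat >> h.py <<'E'
def togo(p,yaw,off=0.159):
    "mm and deg to bring the grasp point to p with tool straight down at yaw"
    s=robot.observe(); Rt=R.from_euler("xyz",[np.pi,0,yaw]); t=np.array(p)-Rt.apply([0,0,off])
    d=(Rt*R.from_euler("xyz",s["tool_rot"]).inv()).as_rotvec(degrees=True)
    print("t%.1f"%s["time"],"mm",np.round((t-s["tool_pos"])*1000,1),"deg",np.round(d,2),"F",np.round(s["contact_force"],1),"open %.4f"%s["opening"],"tau",np.round(s["torque"],2))
E
python3 - <<'E'
from h import *
s=robot.observe()
print("sl",ray("wrist",226,127,.09,s)); print("port",ray("wrist",385,144,.058,s))
im=cv2.imread("pics/w1.png"); g=cv2.cvtColor(cv2.resize(im[80:200,160:440],None,fx=4,fy=4,interpolation=cv2.INTER_CUBIC),cv2.COLOR_BGR2GRAY)
for a,b in((70,90),(90,135),(140,220),(28,45)):
    c=cv2.HoughCircles(g,cv2.HOUGH_GRADIENT,1.5,80,param1=80,param2=40,minRadius=a,maxRadius=b)
    if c is not None: print(a,[(x/4+160,y/4+80,r/4) for x,y,r in c[0][:4]])
p=(ray("wrist",226,127,.09,s)+ray("top",234.2,222.7,.09))/2; p[2]=.073; print(p); togo(p,.28)
E
```

```text
sl [0.47175596 0.10951988 0.09      ]
port [ 0.4947316  -0.02706507  0.058     ]
90 [(np.float32(383.6875), np.float32(143.1875), np.float32(23.8125))]
140 [(np.float32(231.8125), np.float32(124.8125), np.float32(48.9875))]
[0.47085207 0.10993566 0.073     ]
t1.7 mm [  48.8   57.6 -164.8] deg [-0.54 -0.45 -0.04] F [-0.6 -0.8 -0.3] open 0.0921 tau [-0.    0.02  0.06]
```

```bash
python3 -m creep '[[[24,29,0,-0.5,-0.4,0],[24,29,0,0,0,0],[0,0,-30,0,0,0],[0,0,-35,0,0,0],[0,0,-20,0,0,0]]]' -1
python3 - <<'E'
from h import *
print("housing",ray("wrist",231.8,124.8,.046,{"tool_pos":[0.42204856,0.05269419,0.39684608],"tool_rot":[-3.13090393,0.00492422,0.28197491]}))
togo([.471,.110,.073],.28)
E
```

```text
time: 2.15
tool_pos: [0.4747, 0.1068, 0.314]
tool_rot: [3.137, -0.013, 0.272]
contact_force: [-0.6, -0.5, -0.0]
opening: 0.0919
housing [0.47229101 0.11088255 0.046     ]
t2.1 mm [ -3.7   3.2 -82. ] deg [0.03 0.77 0.47] F [-0.6 -0.5 -0. ] open 0.0919 tau [ 0.02 -0.    0.  ]
```

```bash
python3 -m creep '[[[-3,3,-30,0,0.7,0.4],[0,0,-30,0,0,0],[0,0,-15,0,0,0],[0,0,0,0,0,0]]]' -1
python3 -c "
from h import *
togo([.4715,.110,.073],.28)"
```

```text
time: 2.48
tool_pos: [0.4715, 0.104, 0.2317]
tool_rot: [3.141, 0.006, 0.272]
contact_force: [-0.2, -0.7, -0.2]
opening: 0.0918
t2.5 mm [0.  6.  0.3] deg [ 0.11 -0.33  0.48] F [-0.2 -0.7 -0.2] open 0.0918 tau [-0.02  0.07  0.01]
```

```bash
python3 -m creep '[[[0,6,0.5,0,-0.3,0.4],[0,0,0,0,0,0]]]' -1
python3 -c "
from h import *
togo([.4715,.110,.073],.28)"
python3 -m creep '[[[0,0,0,0,0,0],[0,0,0,0,0,0],[0,0,0,0,0,0],[0,0,0,0,0,0],[0,0,0,0,0,0]]]' 1 20
python3 -c "
from h import *
togo([.4715,.110,.073],.28)"
```

```text
time: 2.65
tool_pos: [0.4721, 0.1081, 0.232]
tool_rot: [3.14, 0.003, 0.275]
contact_force: [-0.3, 0.1, -0.3]
opening: 0.0919
t2.6 mm [-0.6  1.9 -0. ] deg [ 0.13 -0.13  0.27] F [-0.3  0.1 -0.3] open 0.0919 tau [-0.02 -0.02 -0.01]
time: 3.07
tool_pos: [0.4739, 0.1076, 0.2369]
tool_rot: [3.138, -0.007, 0.275]
contact_force: [0.3, -0.4, 0.2]
opening: 0.0628
t3.1 mm [-2.4  2.4 -4.9] deg [0.11 0.43 0.3 ] F [ 0.3 -0.4  0.2] open 0.0628 tau [-0.03  0.01 -0.03]
```

```bash
python3 -m creep '[[[-2,2,-4,0,0.4,0.3],[0,0,0,0,0,0],[0,0,0,0,0,0],[0,0,0,0,0,0],[0,0,0,0,0,0]]]' 1 20
python3 -c "
from h import *
togo([.4715,.110,.073],.28)"
```

```text
time: 3.48
tool_pos: [0.4713, 0.1114, 0.2335]
tool_rot: [-3.141, -0.001, 0.28]
contact_force: [-0.1, -2.2, -0.6]
opening: 0.0449
t3.5 mm [ 0.2 -1.4 -1.5] deg [-0.05  0.04 -0.02] F [-0.1 -2.2 -0.6] open 0.0449 tau [-0.68 -0.12 -0.21]
```

```bash
python3 -m creep '[[[0,-0.5,0,0,0,0],[0,0,0,0,0,6],[0,0,0,0,0,6],[0,0,0,0,0,6],[0,0,0,0,0,6]]]' 1 25
python3 -m creep '[[[0,0,0,0,0,6],[0,0,0,0,0,6],[0,0,0,0,0,0]]]'
python3 -c "
from h import *
togo([.4715,.110,.073],.28+1.26)"
```

```text
time: 3.9
tool_pos: [0.4714, 0.1111, 0.2335]
tool_rot: [-3.141, -0.001, 0.714]
contact_force: [-0.4, -4.2, 1.1]
opening: 0.0444
time: 4.15
tool_pos: [0.4715, 0.111, 0.2334]
tool_rot: [-3.141, -0.002, 0.938]
contact_force: [-0.5, 0.4, 0.6]
opening: 0.0443
t4.2 mm [ 0.  -1.  -1.4] deg [-1.200e-01 -2.000e-02  3.452e+01] F [-0.5  0.4  0.6] open 0.0443 tau [-0.21 -0.22 -0.06]
```

```bash
python3 -m creep '[[[0,0,0,0,0,6],[0,0,0,0,0,6],[0,0,0,0,0,6],[0,0,0,0,0,6],[0,0,0,0,0,6]]]'
python3 -m creep '[[[0,0,0,0,0,4],[0,0,0,0,0,0]]]'
python3 -c "
from h import *
togo([.4715,.110,.073],.28+1.26)"
```

```text
time: 4.57
tool_pos: [0.4717, 0.1109, 0.2335]
tool_rot: [-3.141, -0.003, 1.463]
contact_force: [-1.5, 0.9, 1.1]
opening: 0.0446
time: 4.73
tool_pos: [0.4717, 0.1109, 0.2334]
tool_rot: [-3.142, -0.003, 1.534]
contact_force: [-1.0, 0.2, 0.6]
opening: 0.0445
t4.7 mm [-0.2 -0.9 -1.4] deg [-0.17  0.    0.33] F [-1.   0.2  0.6] open 0.0445 tau [-0.02 -0.25 -0.04]
```

```bash
python3 -m creep '[[[0,0,0,0,0,0],[0,0,0,0,0,0],[0,0,0,0,0,0],[0,0,0,0,0,0],[0,0,0,0,0,0]]]' -1
python3 -m creep '[[[0,0,0,0,0,0],[0,0,30,0,0,0],[0,0,38,0,0,0],[0,0,38,0,0,0],[0,0,35,0,0,0]]]' -1
python3 -m creep '[[[0,0,20,0,0,0],[0,0,0,0,0,0]]]' -1
python3 - <<'E'
from h import *
s,im=snap("wrist","w2"); print(s["tool_pos"],s["tool_rot"])
for p in [[.4715,.110,.09],[.494,-.0265,.058]]: print(proj("wrist",p,s))
E
```

```text
time: 5.15
tool_pos: [0.4716, 0.1107, 0.2331]
tool_rot: [-3.14, -0.003, 1.52]
contact_force: [-0.1, -0.3, -0.4]
opening: 0.0732
time: 5.57
tool_pos: [0.4685, 0.1102, 0.371]
tool_rot: [-3.12, -0.0, 1.517]
contact_force: [1.3, 0.2, 0.2]
opening: 0.0916
time: 5.73
tool_pos: [0.4692, 0.1103, 0.3991]
tool_rot: [-3.133, -0.002, 1.516]
contact_force: [0.2, 0.5, 0.2]
opening: 0.0917
[0.46916083 0.11029878 0.39909157] [-3.13270873e+00 -1.82459669e-03  1.51570907e+00]
[280.72305749 206.60699212]
[308.45623263 324.42425685]
```

View pics/w2.png

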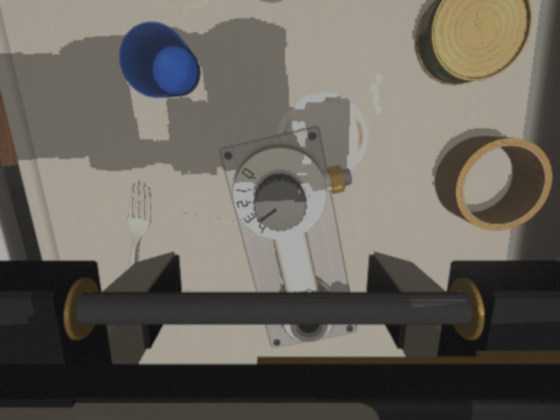

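The index line now runs from about (280,204) to (258,221), pointing near the 3. I'll check the angle numerically.

Run:
```python
from h import *
im=cv2.imread("pics/w2.png"); cv2.imwrite("pics/c3.png",cv2.resize(im[130:250,210:350],None,fx=5,fy=5,interpolation=cv2.INTER_CUBIC))
s=robot.observe()
c=np.array([.4715,.110,.09]); P=np.array([.494,-.0265,.058])
y=c-P; by=np.arctan2(-y[0],y[1]); print("base yaw",np.degrees(by))
for rim in([258,221],[259,219],[260,222]):
    d=ray("wrist",*rim,.09,s)-c; a=np.arctan2(d[1],d[0])-(by+np.pi); print(np.degrees((a+np.pi)%(2*np.pi)-np.pi)+48, "deg of",72.2, np.hypot(*d[:2]))
togo([.4746,.3135,.125],.28)
```

```text
base yaw 9.360190801913335
67.04835456430398 deg of 72.2 0.023887622830790996
64.29395271571693 deg of 72.2 0.02221813228458537
71.20002670023523 deg of 72.2 0.02295383611862867
t5.8 mm [   5.7  203.2 -113.4] deg [ -0.48  -0.45 -70.81] F [1.3 0.1 0.3] open 0.0916 tau [ 0.01 -0.11  0.01]
```

View pics/c3.png

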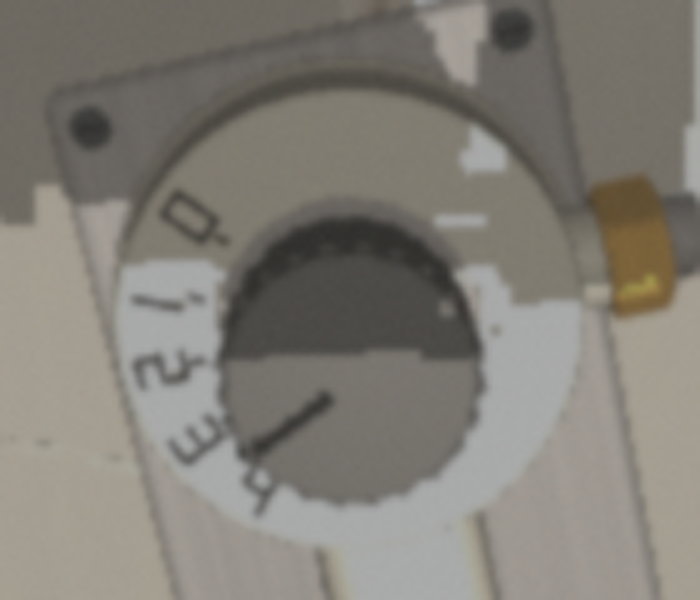

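By plate-edge geometry the index sits about 64–71° from 0. Detent 3 is 72°, with 2 at 48° and 4 at 96°, so the sleeve is at 3 and the apparent offset toward the 4 is parallax. On to the cartridge.

```bash
python3 -m creep '[[[1,40,0,-0.4,0,0],[1,40,0,0,0,0],[1,40,0,0,0,0],[1,40,0,0,0,0],[1,30,0,0,0,0]]]' -1
python3 -m creep '[[[0,0,0,0,0,0],[0,0,0,0,0,0]]]'
python3 - <<'E'
from h import *
s,im=snap("wrist","w3"); print(s["tool_pos"],s["tool_rot"])
print("side",ray("side",171.2,200.2,.17),"top",ray("top",156.2,220.7,.17))
print(proj("wrist",[.4746,.3135,.17],s))
E
```

```text
time: 6.2
tool_pos: [0.4735, 0.3003, 0.3908]
tool_rot: [-3.124, 0.012, 1.5]
contact_force: [-0.4, 0.5, -0.2]
opening: 0.0918
time: 6.37
tool_pos: [0.4722, 0.3058, 0.3861]
tool_rot: [-3.119, 0.013, 1.506]
contact_force: [-0.5, 0.4, 0.9]
opening: 0.0921
[0.47224248 0.30582336 0.38606921] [-3.11867576  0.01321047  1.5064892 ]
side [0.47378564 0.31107979 0.17      ] top [0.47456339 0.31352573 0.17      ]
[286.69954863 225.93184222]
```

View pics/w3.png

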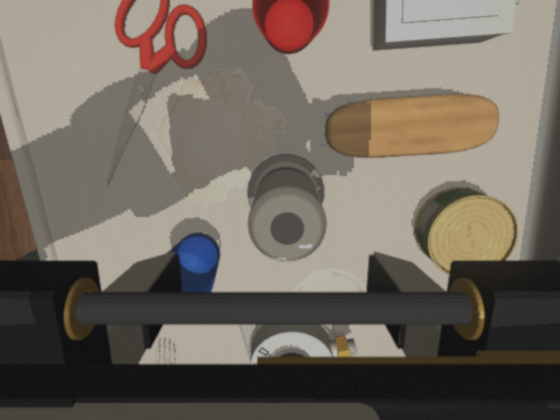

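The cartridge top is at (287,225), where predicted. I'll align and descend around it.

```bash
python3 -c "
from h import *
togo([.4746,.313,.130],1.52)"
```

```text
t6.4 mm [  2.4   7.5 -96.8] deg [ 0.67 -1.4   0.82] F [ 0.7 -0.3 -0.3] open 0.0919 tau [ 0.03 -0.12 -0.01]
```

```bash
python3 -m creep '[[[2,7,-10,0.7,-1.4,0.8],[0,0,0,0,0,0],[0,0,0,0,0,0]]]' -1
python3 -c "
from h import *
togo([.4746,.313,.130],1.52)"
```

```text
time: 6.67
tool_pos: [0.4743, 0.3097, 0.3731]
tool_rot: [-3.138, 0.003, 1.517]
contact_force: [-0.3, -0.5, -0.2]
opening: 0.0915
t6.7 mm [  0.3   3.3 -84.1] deg [ 0.15 -0.23  0.16] F [-0.3 -0.5 -0.2] open 0.0915 tau [ 0.01 -0.13 -0.02]
```

```bash
python3 -m creep '[[[0,3.5,-20,0.1,-0.2,0],[0,0,-25,0,0,0],[0,0,-15,0,0,0],[0,0,0,0,0,0]]]' -1
python3 -c "
from h import *
togo([.4746,.313,.130],1.52)"
```

```text
time: 7.0
tool_pos: [0.4751, 0.3083, 0.3133]
tool_rot: [3.141, 0.002, 1.51]
contact_force: [-0.3, -0.2, 0.1]
opening: 0.0919
t7.0 mm [ -0.5   4.7 -24.3] deg [0.09 0.01 0.57] F [-0.3 -0.2  0.1] open 0.0919 tau [-0.   -0.08 -0.04]
```

```bash
python3 -m creep '[[[0,5,-14,0,0,0.5],[0,1,-7,0,0,0],[0,0.5,0,0,0,0]]]' -1
python3 -c "
from h import *
togo([.4746,.313,.130],1.52)"
```

```text
time: 7.25
tool_pos: [0.4762, 0.3122, 0.2937]
tool_rot: [3.141, 0.002, 1.515]
contact_force: [-0.3, -0.5, -0.4]
opening: 0.0916
t7.2 mm [-1.6  0.8 -4.7] deg [0.14 0.01 0.31] F [-0.3 -0.5 -0.4] open 0.0916 tau [-0.   -0.09 -0.02]
```

```bash
python3 -m creep '[[[-1.5,1,-4,0,0,0.3],[0,0,0,0,0,0],[0,0,0,0,0,0]]]' 1 15
python3 -c "
from h import *
togo([.4746,.313,.130],1.52)"
```

```text
time: 7.5
tool_pos: [0.4754, 0.3125, 0.292]
tool_rot: [3.139, 0.001, 1.519]
contact_force: [0.6, -0.2, -0.3]
opening: 0.0762
t7.5 mm [-0.8  0.5 -3. ] deg [0.09 0.15 0.08] F [ 0.6 -0.2 -0.3] open 0.0762 tau [ 0.   -0.11 -0.04]
```

```bash
python3 -m creep '[[[-0.8,0.5,-2,0,0.1,0],[0,0,0,0,0,0],[0,0,0,0,0,0],[0,0,0,0,0,0],[0,0,0,0,0,0]]]' 1 15
python3 -m creep '[[[0,0,0,0,0,0],[0,0,0,0,0,0],[0,0,0,0,0,0]]]' 1 25
python3 -c "
from h import *
togo([.4746,.313,.130],1.52)"
```

```text
time: 7.92
tool_pos: [0.4748, 0.3131, 0.292]
tool_rot: [3.138, -0.0, 1.519]
contact_force: [-0.2, 0.1, -2.1]
opening: 0.0478
time: 8.17
tool_pos: [0.4748, 0.3131, 0.2919]
tool_rot: [3.138, 0.0, 1.519]
contact_force: [0.5, -0.7, -0.4]
opening: 0.0476
t8.2 mm [-0.2 -0.1 -2.9] deg [0.02 0.22 0.07] F [ 0.5 -0.7 -0.4] open 0.0476 tau [-0.11 -0.12 -0.05]
```

```bash
python3 -m creep '[[[0,0,15,0,0,0],[0,0,20,0,0,0],[0,0,25,0,0,0],[0,0,25,0,0,0],[0,0,25,0,0,0]]]'
python3 -m creep '[[[0,0,10,0,0,0],[0,0,0,0,0,0]]]'
python3 - <<'E'
from h import *
togo([.494,-.0265,.24],1.52)
s=robot.observe(); print(s["tool_pos"])
E
```

```text
time: 8.58
tool_pos: [0.4726, 0.312, 0.3976]
tool_rot: [-3.129, 0.009, 1.519]
contact_force: [0.8, 0.4, -1.8]
opening: 0.0479
time: 8.75
tool_pos: [0.4729, 0.3123, 0.4132]
tool_rot: [-3.136, 0.005, 1.519]
contact_force: [-0.3, -0.3, -1.1]
opening: 0.0477
t8.8 mm [  21.1 -338.8  -14.2] deg [ 0.27 -0.35  0.07] F [-0.3 -0.3 -1.1] open 0.0477 tau [-0.   -0.16 -0.03]
[0.47293179 0.31229723 0.41317255]
```

```bash
python3 -m creep '[[[2,-35,0,0.3,-0.3,0],[2.5,-38,0,0,0,0],[2.5,-38,0,0,0,0],[2.5,-38,0,0,0,0],[2.5,-38,0,0,0,0]]]'
python3 -m creep '[[[2.5,-38,0,0,0,0],[2.5,-38,0,0,0,0],[2.5,-35,0,0,0,0],[1,-20,0,0,0,0],[0,0,0,0,0,0]]]'
python3 - <<'E'
from h import *
togo([.494,-.0265,.24],1.52)
E
```

```text
time: 9.17
tool_pos: [0.4824, 0.1257, 0.409]
tool_rot: [-3.138, -0.003, 1.531]
contact_force: [1.3, -0.2, -2.7]
opening: 0.0479
time: 9.58
tool_pos: [0.4889, -0.0173, 0.4033]
tool_rot: [-3.129, -0.001, 1.526]
contact_force: [0.8, 0.7, -1.6]
opening: 0.0476
t9.6 mm [ 5.1 -9.2 -4.3] deg [-0.12 -0.7  -0.35] F [ 0.8  0.7 -1.6] open 0.0476 tau [-0.09 -0.14 -0.01]
```

```bash
python3 -m creep '[[[5,-9,-15,-0.1,-0.7,-0.3],[0,0,-20,0,0,0],[0,0,-12,0,0,0],[0,0,0,0,0,0]]]'
python3 - <<'E'
from h import *
togo([.494,-.0265,.183],1.52)
E
```

```text
time: 9.92
tool_pos: [0.4931, -0.0274, 0.3519]
tool_rot: [-3.139, -0.002, 1.516]
contact_force: [-0.3, -0.2, -2.1]
opening: 0.0478
t9.9 mm [ 0.9  0.9 -9.9] deg [-0.11 -0.14  0.25] F [-0.3 -0.2 -2.1] open 0.0478 tau [ 0.03 -0.07 -0.02]
```

```bash
python3 -m creep '[[[1,1,-6,-0.1,-0.1,0.2],[0,0,0,0,0,0]]]'
python3 - <<'E'
from h import *
togo([.494,-.0265,.183],1.52)
s,w=snap("wrist","w4"); s,b=snap("side","s4"); _,t=snap("top","t4")
g=R.from_euler("xyz",s["tool_rot"]).apply([0,0,1]); print(g)
c=s["tool_pos"]+g*(.159+.038); tip=c+g*.075; top=c-g*.075
print("tip",tip,"side px",proj("side",tip),"mouth side",proj("side",[.494,-.0265,.058]),"wrist tip",proj("wrist",tip,s),"mouth",proj("wrist",[.494,-.0265,.058],s))
u,v=proj("side",tip).astype(int)
out=np.hstack([cv2.resize(w[150:400,200:400],(400,500),interpolation=cv2.INTER_CUBIC),cv2.resize(b[v-70:v+30,u-40:u+40],(400,500),interpolation=cv2.INTER_CUBIC)])
print("crop origin side",u-40,v-70); cv2.imwrite("pics/c4.png",out)
E
```

```text
time: 10.08
tool_pos: [0.4938, -0.0252, 0.3445]
tool_rot: [-3.138, -0.001, 1.52]
contact_force: [0.4, 0.2, -1.8]
opening: 0.048
t10.1 mm [ 0.2 -1.3 -2.5] deg [-0.06 -0.2  -0.01] F [ 0.4  0.2 -1.8] open 0.0480 tau [ 0.01 -0.11  0.06]
[-2.22692978e-03  8.70876457e-04 -9.99997141e-01]
tip [ 0.4934001  -0.02500107  0.07328453] side px [287.85069802 218.47909118] mouth side [288.26342491 222.57625054] wrist tip [274.87794501 217.53200148] mouth [275.71422293 214.10840757]
crop origin side 247 148
```

View pics/c4.png

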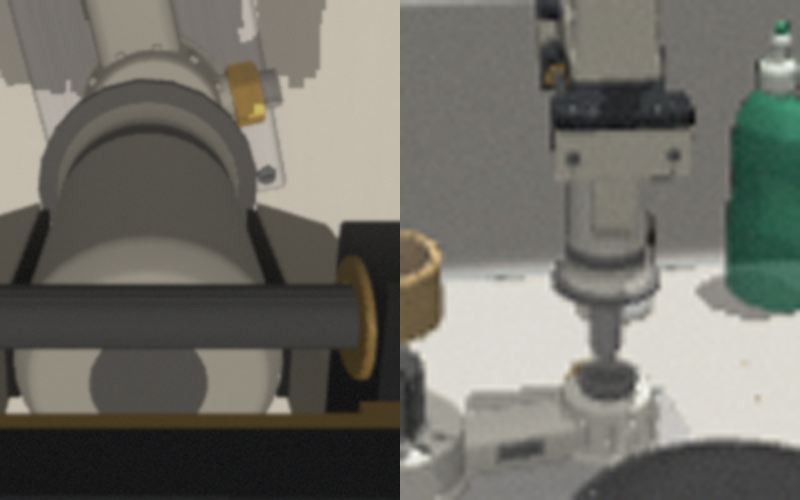

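In the side view the stem (288.0) lines up with the mouth (288.6), and both offsets match the predictions. Inserting.

```bash
python3 -m creep '[[[0.5,-1.5,-5,0,-0.2,0],[0,0,-5,0,0,0],[0,0,-4,0,0,0],[0,0,-3,0,0,0]]]' - 40
python3 - <<'E'
from h import *
togo([.494,-.0265,.127],1.52)
E
```

```text
time: 10.57
tool_pos: [0.4954, -0.0268, 0.3303]
tool_rot: [3.132, 0.0, 1.521]
contact_force: [0.8, 0.5, -1.4]
opening: 0.0476
t10.6 mm [ -1.4   0.3 -44.3] deg [ 0.05  0.53 -0.05] F [ 0.8  0.5 -1.4] open 0.0476 tau [-0.06 -0.01 -0.01]
```

```bash
python3 -m creep '[[[-1.2,0.3,0,0,0.5,0],[0,0,-3,0,0,0],[0,0,-4,0,0,0],[0,0,-4,0,0,0]]]'
python3 - <<'E'
from h import *
togo([.494,-.0265,.127],1.52)
E
```

```text
time: 10.9
tool_pos: [0.4943, -0.0266, 0.3185]
tool_rot: [3.141, 0.001, 1.521]
contact_force: [0.4, -0.3, -1.6]
opening: 0.0475
t10.9 mm [ -0.3   0.1 -32.5] deg [ 0.06  0.05 -0.03] F [ 0.4 -0.3 -1.6] open 0.0475 tau [-0.02 -0.12  0.05]
```

Tip is about 10 mm inside with no side load. Continuing to the seal.

```bash
python3 -m creep '[[[0,0,-4,0,0,0],[0,0,-4,0,0,0],[0,0,-4,0,0,0],[0,0,-3,0,0,0]]]'
python3 - <<'E'
from h import *
togo([.494,-.0265,.127],1.52)
E
```

```text
time: 11.23
tool_pos: [0.4946, -0.0266, 0.3024]
tool_rot: [3.139, 0.001, 1.52]
contact_force: [-3.1, 1.2, 20.2]
opening: 0.0475
t11.2 mm [ -0.6   0.1 -16.4] deg [ 0.07  0.13 -0.02] F [-3.1  1.2 20.2] open 0.0475 tau [ 0.13  0.95 -0.03]
```

```bash
python3 -m creep '[[[-0.5,0,-4,0,0,0],[0,0,-4,0,0,0],[0,0,-4,0,0,0],[0,0,-3,0,0,0]]]'
python3 - <<'E'
from h import *
togo([.494,-.0265,.127],1.52)
E
```

```text
time: 11.57
tool_pos: [0.4945, -0.0266, 0.2892]
tool_rot: [3.135, 0.001, 1.52]
contact_force: [-2.1, 0.7, 5.8]
opening: 0.0472
t11.6 mm [-0.5  0.1 -3.2] deg [ 0.1   0.35 -0.03] F [-2.1  0.7  5.8] open 0.0472 tau [ 0.06  0.29 -0.01]
```

```bash
python3 -m creep '[[[0,0,-3,0,0.3,0],[0,0,-3,0,0,0]]]'
python3 -m creep '[[[0,0,-3,0,0,0]]]'
python3 - <<'E'
from h import *
togo([.494,-.0265,.127],1.52)
E
```

```text
time: 11.73
tool_pos: [0.4951, -0.0266, 0.2857]
tool_rot: [3.137, 0.002, 1.521]
contact_force: [-11.1, 1.8, 45.8]
opening: 0.048
time: 11.82
tool_pos: [0.495, -0.0265, 0.2857]
tool_rot: [3.136, 0.003, 1.521]
contact_force: [-12.7, 1.3, 43.3]
opening: 0.0471
t11.8 mm [-1.   0.   0.3] deg [ 0.17  0.3  -0.06] F [-12.7   1.3  43.3] open 0.0471 tau [0.45 3.23 0.03]
```

Stopped hard at z 0.2857 against the expected 0.286, so it has bottomed. Release and back off.

```bash
python3 -m creep '[[[0,0,0,0,0,0],[0,0,0,0,0,0],[0,0,0,0,0,0],[0,0,0,0,0,0],[0,0,0,0,0,0]]]' -1
python3 -m creep '[[[0,0,0,0,0,0],[0,0,0,0,0,0],[0,0,0,0,0,0]]]'
python3 -m creep '[[[0,0,15,0,0,0],[0,0,30,0,0,0],[0,0,35,0,0,0],[0,0,35,0,0,0],[0,0,0,0,0,0]]]'
python3 - <<'E'
from h import *
s,w=snap("wrist","w5"); s,b=snap("side","s5"); _,t=snap("top","t5")
print(s["tool_pos"],s["tool_rot"],s["contact_force"])
for z in(.164,.070,.060,.058): print(z,"wrist",proj("wrist",[.494,-.0265,z],s),"side",proj("side",[.494,-.0265,z]))
out=np.hstack([cv2.resize(w[:,100:440],(400,494)),cv2.resize(b[150:250,150:310],(400,494) if 0 else (400,250),interpolation=cv2.INTER_CUBIC) if 0 else cv2.resize(b[170:250,243:308],(400,494),interpolation=cv2.INTER_CUBIC)])
cv2.imwrite("pics/c5.png",out)
E
```

```text
time: 12.23
tool_pos: [0.495, -0.0266, 0.2871]
tool_rot: [3.133, 0.004, 1.521]
contact_force: [0.1, 0.4, -0.4]
opening: 0.0758
time: 12.48
tool_pos: [0.4949, -0.0266, 0.2861]
tool_rot: [3.135, 0.003, 1.521]
contact_force: [0.2, -1.0, 0.6]
opening: 0.0913
time: 12.9
tool_pos: [0.4936, -0.0264, 0.4025]
tool_rot: [-3.139, 0.002, 1.521]
contact_force: [1.0, -0.7, 0.8]
opening: 0.0916
[ 0.49311821 -0.02633786  0.3996667 ] [-3.13534713e+00  1.19783141e-03  1.52093481e+00] [-0.55764458 -0.14584218 -0.60571995]
0.164 wrist [278.67830561 232.38748096] side [288.56340173 192.13646651]
0.07 wrist [277.95933295 200.08753977] side [288.29608702 219.26190278]
0.06 wrist [277.90611852 197.69687471] side [288.26884656 222.02609546]
0.058 wrist [277.89584711 197.23543002] side [288.26342491 222.57625054]
```

View pics/c5.png

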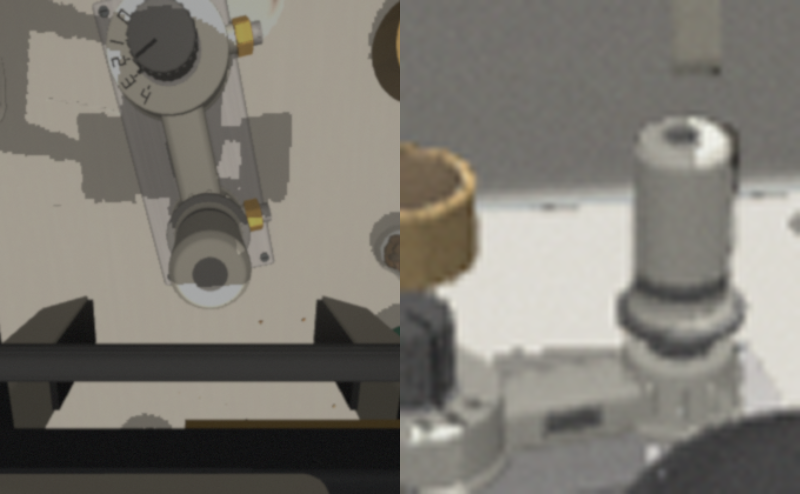

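The cartridge stands seated: its top is at (289,191.5) in the side view against the predicted (288.6,192.1). One last check covers the sleeve angle from this new viewpoint and the surroundings.

Run:
```python
from h import *
s=robot.observe(); c=np.array([.4715,.110,.09]); by=np.radians(9.36)
print(proj("wrist",c,s))
for a in(48.1,72.2,96.3):
    th=by+np.pi+np.radians(a-48.1); print(a,proj("wrist",c+.022*np.array([np.cos(th),np.sin(th),0]),s))
w=cv2.imread("pics/w5.png"); b=cv2.imread("pics/s5.png")
out=np.hstack([cv2.resize(w[0:110,170:290],None,fx=3.5,fy=3.5,interpolation=cv2.INTER_CUBIC),cv2.resize(b[180:290,140:250],None,fx=3.5,fy=3.5,interpolation=cv2.INTER_CUBIC)])
cv2.imwrite("pics/c6.png",out)
```

```text
[243.21657247  30.77737701]
48.1 [214.73498772  37.77606044]
72.2 [220.2297047   49.94509396]
96.3 [229.5741965   58.66740264]
```

View pics/c6.png

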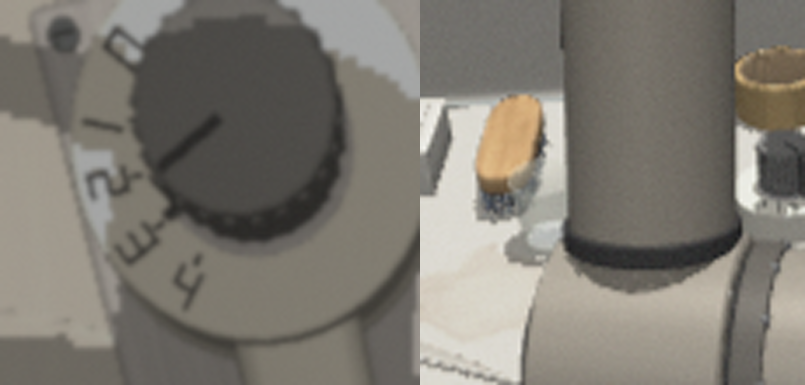

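The index line slope of 0.83 matches the detent-3 prediction of 0.834. The arm hides the glass from the side, so I'll check it from the top with my last picture.

Run:
```python
from h import *
t=cv2.imread("pics/t5.png"); cv2.imwrite("pics/c7.png",cv2.resize(t[130:280,100:440],None,fx=2.3,fy=2.3,interpolation=cv2.INTER_CUBIC))
```

```text
(no output)
```

View pics/c7.png

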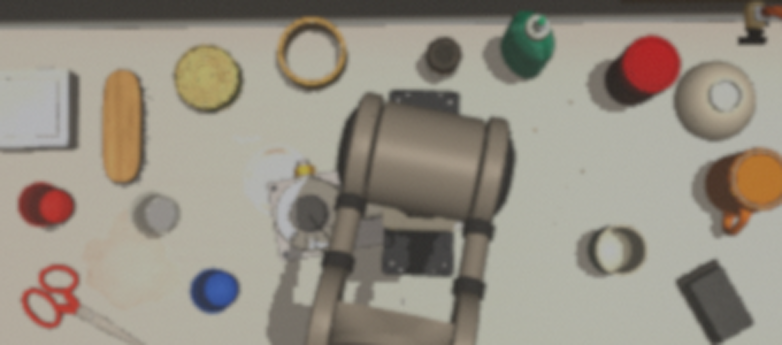

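The clear glass is upright at crop (157,214), and the cup, jar, canister and mug are all standing. Handing in.

```bash
python3 -c "
from cell import robot
print(robot.hand_in())"
```

```text
the job is handed in; nothing more can be done
None
```

The filter is back in service as far as my checks show. I handed the job in with about 13 s of the 58 s used, and hand-in reports no verdict.

- **Sleeve:** I turned it 72° from 0 to 3. In the last wrist picture the index line's slope is 0.83, and detent 3 predicts 0.834. An earlier picture from another angle gave 64–71° against the nominal 72°. I put that down to a rough pixel reading. The neighbouring detents are at 48° and 96°.
- **Cartridge:** I lifted it off the clear glass and pushed it past the seal (about 20 N) until it stopped hard at 43 N. The tool stopped within 0.3 mm of the height expected when fully home. Camera checks of its top after release agree to about 1 px, which is roughly 3 mm in height, so the hard stop is the stronger evidence.
- **Surroundings:** The last top view shows the glass upright and the cup, jar, canister and mug standing. The arm hid the glass from the side camera, so I checked it only from above. The gripper is open, raised well clear of the cartridge and touching nothing.

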